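# Shut a plate into the plate reader

### The job

Get the plate with the many small wells ready to be read: with the fingertips, push the carrier it lies in fully into the instrument until its front is flush, then push the sliding hood sideways until it stops over that plate. Do not pick anything up, and leave the carrier with the six-well plate and the other things on the bench as they are.

Things in the scene. Friction and masses are not known exactly. Their poses are not given: they have to be found in the camera images.
- reader: White plate reader, fixed, 370 wide x 270 mm deep; position and yaw vary. Origin on the bench, middle of its front face; x points into it (away from the robot), y to the left. To x = 152 mm it is a deck 66 mm high (rails on it to 70) with two bays open to top and front, 104 mm wide, centred at y = +115 mm (left) and -115 mm (right); behind that it is 105 mm high.
- carrier_left (a joint): Left carrier (the one towards plus y of the instrument). 0 = fully home, front panel flush with the instrument's front face; grows as the carrier comes out towards the robot (instrument's -x), in m, at most 0.14. Starts at 0.10. Moves only along x of the instrument, stays where it is left; about 2 N of sliding friction plus light damping.
- carrier_right (a joint): Right carrier (the one towards minus y of the instrument). 0 = fully home, front panel flush with the instrument's front face; grows as the carrier comes out towards the robot (instrument's -x), in m, at most 0.14. Starts at 0.10. Moves only along x of the instrument, stays where it is left; about 2 N of sliding friction plus light damping.
- carrier_left_front (a point): Centre of the outer face of the left carrier's front panel (upright panel 100 mm wide along y, 13.5 mm thick, from 22 to 64 mm above the table, open bench in front of it); the face looks along the instrument's -x. Pushing it along the instrument's +x slides the carrier in to its stop; at home this face is flush with the front face.
- carrier_right_front (a point): Centre of the outer face of the right carrier's front panel (upright panel 100 mm wide along y, 13.5 mm thick, from 22 to 64 mm above the table, open bench in front of it); the face looks along the instrument's -x. Pushing it along the instrument's +x slides the carrier in to its stop; at home this face is flush with the front face.
- hood (a joint): Sliding hood along the instrument's y, in m: 0 = midway between the bays, +0.115 = at its stop over the left bay, -0.115 = at its stop over the right bay. It starts near the middle and stays where it is left; about 2 N of sliding friction plus light damping.
- hood_top (a point): Centre of the hood's top; a black block 150 mm (x) x 112 mm (y) x 26 mm high, underside 71 mm and top 97 mm above the bench, running on the deck rails. It passes above the plates. Its centre is at x = 76 mm of the instrument. Push it by its upright left or right side face, 56 mm either side of this point.
- plate_small_wells_mid (a point): Centre of a white plate, 12 x 8 small round wells: the one to be read; 127.6 (along x) x 85.4 x 14.4 mm, about 80 g, loose in the pocket of one of the two carriers (its underside 28 mm above the table, pocket play about 2 mm). Which carrier it is in varies.
- plate_six_wells_mid (a point): Centre of a white plate, 3 x 2 large round wells: to be left where it is; 127.6 (along x) x 85.4 x 14.4 mm, about 80 g, loose in the pocket of one of the two carriers (its underside 28 mm above the table, pocket play about 2 mm). Which carrier it is in varies.
- vial: Bystander: amber glass vial, 26 mm diameter, 55 mm tall, standing on the bench in front of the instrument between the carriers; origin at the centre of its underside.
- bottle: Bystander: bottle, 68 mm diameter, 140 mm tall, on the bench to the robot's right of the instrument; origin at the centre of its underside.
- tip_box: Bystander: white pipette tip box 118 x 82 x 48 mm on the bench to the robot's left of the instrument; origin at the centre of its underside.

How it is judged:
By the outcome, as a careful person would: the job done as asked, in the order asked, and still so for the second after the job is handed in, with the robot touching nothing.
It also fails if it takes over 45 s, if anything falls off the work surface, if the arm or the gripper's body presses on something with over 40 N, if the wrist force passes 120 N, or if a joint passes its speed limit or range.

### The arm

A 7-joint arm with a two-finger parallel gripper is mounted at the origin on the work surface. World frame = base frame: x ahead of the robot, y to its left, z up, the work surface at z = 0. Lengths are in m, angles in rad, forces in N, time in s.
With the tool pointing down it reaches from about 0.4 to 0.875 m from the base axis. Payload 19.3 kg.
Tool frame: the origin (TCP) lies at the very end of the fingers, on their centre line; the grasp point (between the pads) lies 19 mm behind it; z points along the fingers, x is the direction in which the jaws open and shut, and the axes are right-handed (so a half turn about z gives the same grasp; the last joint's range is limited). The gripper opens to 85 mm and grips with 20 to 120 N. Pads are 22 mm wide; open, the fingers measure 114 mm over their backs; the gripper's body (76 mm by 85 mm) begins 54 mm behind the grasp point. The pads swing forward as they close: fully open they stand 13 mm farther back than shut.
Start: joints at [-1.306, 0.521, -0.036, 1.599, 0.021, 1.021, -0.113], TCP at [0.205, 0.59, 0.231] pointing down, gripper open.
Joint ranges: [-2.91, 2.91], [-0.3, 2.13], [-1.5, 1.42], [0.17, 2.43], [-1.26, 4.41], [0.16, 1.93], [-2.52, 2.52]. Speed limits (rad/s): [1.89, 1.89, 2.39, 2.39, 3.01, 3.01, 3.01].

### API

Orientations are given as [roll, pitch, yaw] about the fixed x, y, z axes, in that order (R = Rz(yaw) Ry(pitch) Rx(roll)).
In Python, from workcell import observe, eyes, job_done gives the robot as it stands. The module is installed in compiled form; this text tells all that it offers.
- The arm moves only by the shell command python3 -m pendant 'ROWS' [FORCE]. ROWS is JSON, a list of rows, each an object of numbers: "dx", "dy", "dz": the shift along the tool's x, y, z in mm; "ax", "ay", "az": the turn, a rotation vector about the tool's x, y, z in degrees; "claw": the finger opening in mm, from 0 to 85.4. A call has 1 to 10 rows; each row is the pose to reach, as a shift and turn from the pose commanded when the call began, along the tool's axes at that moment; what a row does not reach only later rows make up. A row lasts 1/12 s, in which the tool goes at most 41.7 mm and 7.16 degrees, less where a joint would pass 70% of its speed; a pose out of reach is approached as far as the arm can. A call with a gripper value outside its range is refused whole. The fingers move at their own pace and stop on an object; FORCE is the grip in N (left out, the last holds). Time passes only in rows, so rows that repeat a pose let the fingers close. It gives the time, the measured TCP pose, the force and the opening at its end, in the units of the state.
- observe(): the state, without advancing time (a new reading comes with each control period).
- eyes.grab_frame(name): name is "scene" or "top"; returns a dict with "image" (420x560x3 uint8, blue, green, red), "fovy" (degrees; the focal length in pixels is half the picture's height over the tangent of half this angle, whatever the lens; pixels are square), "cx", "cy" (the principal point, pixels), "view" (4x4, takes a point from world to camera coordinates). Camera axes: x right, y up, looking along -z (the intrinsics and any distortion apply to the point x, -y, -z); pixel columns grow to the right and rows downward; lengths in m; the calibration is good to about 2 mm. A picture is of the moment at which its call begins. There is no depth.
- job_done(): hands the job in, once; it reports no verdict.
The state is a dict: "clock": time; "qpos": joint angles; "qd": joint speeds; "joint_efforts": joint torques, N m; "position": TCP position; "tool_rot": TCP orientation; "force": force on the tool from outside, world axes, zero at the start; "moment": the same for the moment, N m; "grip_width": finger opening in m.
Only numpy, scipy, OpenCV 4.12 (cv2) and the standard library are available. Lean on these libraries where they do the work, as an engineer would, in place of code of your own. Each camera call takes 0.05 s, during which the arm holds its last target.

## Working session

There is one attempt and no reset: what is moved stays moved. The work goes in short steps, Python scripts to look and compute and a shell command to move; the robot and the scene stay as the last step left them, time stands still between calls to the robot, and variables do not carry over. Pictures are saved under pics/ and viewed, and the job is handed in when it is done.

```bash
mkdir -p pics; python3 - <<'E'
from workcell import observe, eyes
import cv2
print(observe())
for n in("scene","top"):
    f=eyes.grab_frame(n); cv2.imwrite(f"pics/{n}0.png",f["image"]); print({k:v for k,v in f.items() if k!="image"})
E
```

```text
{'clock': 0.0, 'qpos': array([-1.30622039,  0.52200689, -0.03631785,  1.59999463,  0.02120124,
        1.02112555, -0.11281152]), 'qd': array([ 0.00138211,  0.00013811,  0.00058578, -0.00075385,  0.00045844,
       -0.00023067,  0.00019329]), 'joint_efforts': array([-3.54060239e-04, -9.27116561e+01,  1.97914816e+00, -3.69923151e+01,
        1.77694269e-02,  8.29361379e-03, -2.12403296e-05]), 'position': array([0.20527758, 0.58996617, 0.23073508]), 'tool_rot': array([3.14150382e+00, 1.14594649e-03, 1.23599097e+00]), 'force': array([-0.53981921,  0.0162538 , -0.34324052]), 'moment': array([-0.0238016 , -0.03538111,  0.06173034]), 'grip_width': 0.08586579181094467}
{'fovy': 45.26286109165889, 'cx': 279.0407525439941, 'cy': 201.40145520724704, 'view': array([[ 0.76821232,  0.64015287, -0.00735685, -0.42883943],
       [-0.50975917,  0.61860515,  0.59789067,  0.22111567],
       [ 0.38729241, -0.45555676,  0.8015439 , -1.58932299],
       [ 0.        ,  0.        ,  0.        ,  1.        ]])}
{'fovy': 44.5493183784506, 'cx': 277.5097708965016, 'cy': 214.11029143572588, 'view': array([[-0.01587663, -0.99980329, -0.01188776,  0.02049989],
       [ 0.99649753, -0.01679814,  0.08191766, -0.56383388],
       [-0.08210124, -0.01054555,  0.9965682 , -1.41446842],
       [ 0.        ,  0.        ,  0.        ,  1.        ]])}
```

View pics/scene0.png

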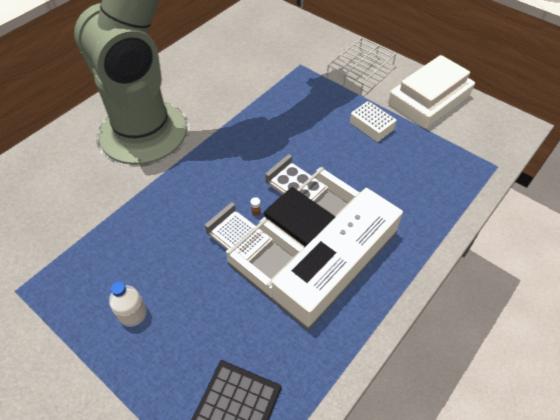

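View pics/top0.png

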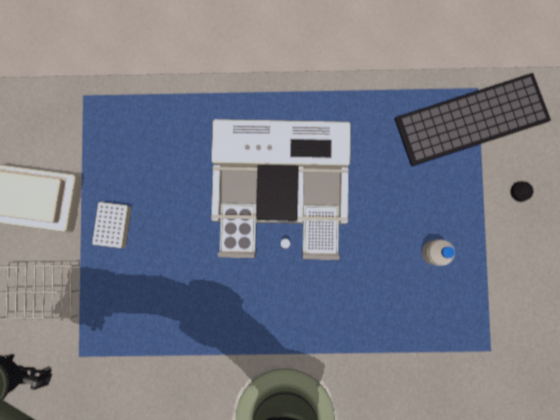

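The top view shows the small-well plate in the right carrier (about 320,232) and the six-well plate on the left (238,230). The hood is mid (277,193) and the vial is at (286,243). Next I'll measure the corners.

```bash
cat > h.py <<'E'
import numpy as np
def ray(f,u,v):
    H=f["image"].shape[0]; F=H/2/np.tan(np.radians(f["fovy"])/2)
    d=np.array([(u-f["cx"])/F,-(v-f["cy"])/F,-1]); V=f["view"]; R=V[:3,:3]
    return -R.T@V[:3,3], R.T@d
def onz(f,u,v,z):
    o,d=ray(f,u,v); return o+d*(z-o[2])/d[2]
def proj(f,p):
    H=f["image"].shape[0]; F=H/2/np.tan(np.radians(f["fovy"])/2)
    c=f["view"][:3,:3]@p+f["view"][:3,3]; return f["cx"]+F*c[0]/-c[2], f["cy"]-F*c[1]/-c[2]
E
python3 - <<'E'
from workcell import eyes
import cv2,numpy as np
from h import *
f=eyes.grab_frame("top"); im=f["image"]
cv2.imwrite("pics/crop1.png",cv2.resize(im[110:270,200:365],None,fx=4.8,fy=3.7*4.8/4.8,interpolation=cv2.INTER_CUBIC)[:600])
g=cv2.cvtColor(im,cv2.COLOR_BGR2GRAY)
# back box: bright
m=(g>190).astype(np.uint8); m[:, :205]=0;m[:,360:]=0; m[:110]=0; m[172:]=0
c=max(cv2.findContours(m,0,2)[0],key=cv2.contourArea); r=cv2.minAreaRect(c); print("box",r,cv2.boxPoints(r))
# hood
m=(g<40).astype(np.uint8); m[:163]=0; m[228:]=0; m[:,:245]=0; m[:,310:]=0
c=max(cv2.findContours(m,0,2)[0],key=cv2.contourArea); r=cv2.minAreaRect(c); print("hood",r)
for p in cv2.boxPoints(r): print(p,onz(f,*p,0.097))
print(onz(f,*r[0],0.097))
E
```

```text
box ((280.6754150390625, 141.8783721923828), (135.3980255126953, 41.261600494384766), 1.1017061471939087) [[212.59225  161.20369 ]
 [213.38559  119.94972 ]
 [348.75858  122.553055]
 [347.96524  163.80702 ]]Traceback (most recent call last):
  File "<stdin>", line 12, in <module>
ValueError: max() iterable argument is empty
```

View pics/crop1.png

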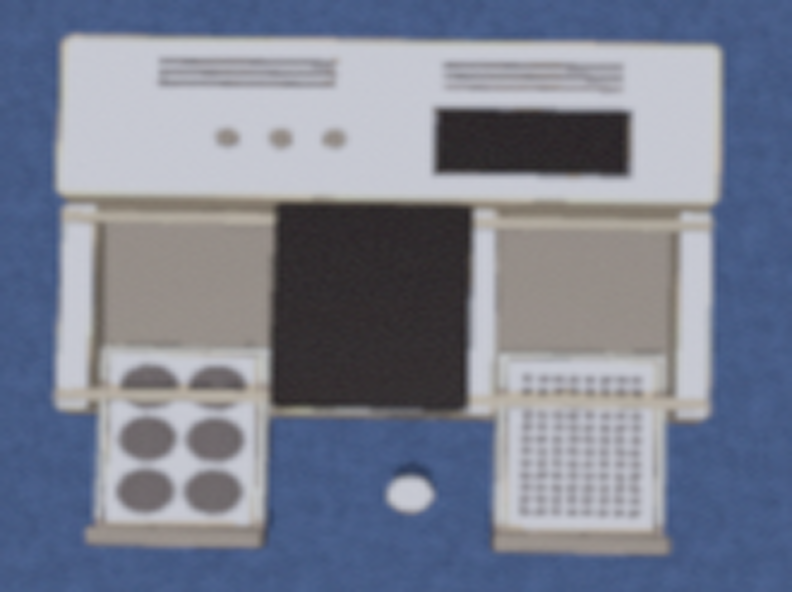

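The crop confirms the small wells are in the right carrier. The panel's front edge runs along crop y≈550 and the hood's corners are clear.

```bash
python3 - <<'E'
from workcell import eyes
import cv2,numpy as np
from h import *
f=eyes.grab_frame("top"); im=f["image"]
g=cv2.cvtColor(im,cv2.COLOR_BGR2GRAY)
m=(g<75).astype(np.uint8); m[:166]=0; m[222:]=0; m[:,:245]=0; m[:,310:]=0
c=max(cv2.findContours(m,0,2)[0],key=cv2.contourArea); r=cv2.minAreaRect(c); print("hood",r)
for p in cv2.boxPoints(r): print(p,onz(f,*p,0.097))
hc=onz(f,*r[0],0.097)
m=(g>190).astype(np.uint8); m[:, :205]=0;m[:,360:]=0; m[:110]=0; m[165:]=0
c=max(cv2.findContours(m,0,2)[0],key=cv2.contourArea); r=cv2.minAreaRect(c)
B=[onz(f,*p,0.105) for p in cv2.boxPoints(r)]; print(np.round(B,4))
e1=(B[2]-B[1]); e2=B[3]-B[0]; print(np.linalg.norm(e1),np.linalg.norm(B[1]-B[0]))
e=e1+e2; yaw=np.arctan2(-e[1],-e[0])-np.pi/2; print("yaw",yaw)
yaw=np.arctan2(-(e[0]),(e[1])) if 0 else yaw
X=np.array([np.cos(yaw),np.sin(yaw)]);Y=np.array([-X[1],X[0]])
C=np.mean(B,0)[:2]; O=C-X*0.211; print("O from box",O)
print("hood in frame",(hc[:2]-O)@X,(hc[:2]-O)@Y)
# panel front top edge, image pts from crop
for n,(u,v) in dict(RL=(493,552),RR=(669,554),LL=(86,541),LR=(264,544),LL0=(86,528),RL0=(494,536)).items():
    p=onz(f,200+u/4.8,110+v/3.7,0.064); print(n,p,(p[:2]-O)@X,(p[:2]-O)@Y)
p=onz(f,200+410/4.8,110+494/3.7,0.055); print("vial",p,(p[:2]-O)@X,(p[:2]-O)@Y)
for u,v in ((57,410),(710,418),(64,205),(712,212)):
    p=onz(f,200+u/4.8,110+v/3.7,0.066); print("deck",p,(p[:2]-O)@X,(p[:2]-O)@Y)
E
```

```text
hood ((277.0, 193.0), (54.0, 40.0), 90.0)
[257. 166.] [0.68839488 0.06343643 0.097     ]
[297. 166.] [ 0.68646606 -0.0437838   0.097     ]
[297. 220.] [ 0.5414503  -0.04102938  0.097     ]
[257. 220.] [0.54322753 0.06526553 0.097     ]
[[ 0.7023  0.1816  0.105 ]
 [ 0.8143  0.1787  0.105 ]
 [ 0.8    -0.1845  0.105 ]
 [ 0.6884 -0.1792  0.105 ]]
0.3634773389275712 0.11212328370057258
yaw -0.03886388289251075
O from box [0.54041729 0.00735979]
hood in frame 0.07395627588440987 0.00647086411146683
RL [ 0.43732401 -0.0553385   0.064     ] -0.10057934361940311 -0.0666565386691653
RR [ 0.43430495 -0.1542813   0.064     ] -0.09975179190144261 -0.16564192865302282
LL [0.44897973 0.17414552 0.064     ] -0.0978488287904073 0.16310706355042084
LR [0.44519536 0.07362785 0.064     ] -0.0977248088661135 0.06251825679250689
LL0 [0.45847514 0.17408529 0.064     ] -0.08835824170792225 0.16341582206805177
RL0 [ 0.44896678 -0.05613368  0.064     ] -0.0889144742743784 -0.06699875081180585
vial [ 0.48061781 -0.00936302  0.055     ] -0.05910457854188288 -0.01903363120437892
deck [0.54528636 0.18974718 0.066     ] -0.0022211012838322347 0.18243885774850435
deck [ 0.53323644 -0.17975622  0.066     ] 9.479972434924801e-05 -0.18725372196688264
deck [0.69773181 0.18491682 0.066     ] 0.15029691389903566 0.1835352706899882
deck [ 0.68583469 -0.18503322  0.066     ] 0.15278285329354935 -0.18659766328759
```

```bash
python3 -m pendant '[{"dx":-24,"dy":34,"az":-3,"claw":0},{"dx":-48,"dy":68,"az":-6,"claw":0},{"dx":-72,"dy":102,"az":-9,"claw":0},{"dx":-96,"dy":136,"az":-12,"claw":0},{"dx":-120,"dy":171,"az":-15,"claw":0},{"dx":-144,"dy":205,"az":-17.1,"claw":0},{"dx":-168,"dy":240,"az":-17.1,"claw":0},{"dx":-192,"dy":274,"az":-17.1,"claw":0},{"dx":-216,"dy":308,"az":-17.1,"claw":0},{"dx":-240,"dy":343,"az":-17.1,"claw":0}]'
```

```text
schema error: expected keys dx, dy, dz, ax, ay, az, claw
```

All keys are required in each row.

```bash
python3 -m pendant '[{"dx":-24,"dy":34,"dz":0,"ax":0,"ay":0,"az":-3,"claw":0},{"dx":-48,"dy":68,"dz":0,"ax":0,"ay":0,"az":-6,"claw":0},{"dx":-72,"dy":102,"dz":0,"ax":0,"ay":0,"az":-9,"claw":0},{"dx":-96,"dy":136,"dz":0,"ax":0,"ay":0,"az":-12,"claw":0},{"dx":-120,"dy":171,"dz":0,"ax":0,"ay":0,"az":-15,"claw":0},{"dx":-144,"dy":205,"dz":0,"ax":0,"ay":0,"az":-17.1,"claw":0},{"dx":-168,"dy":240,"dz":0,"ax":0,"ay":0,"az":-17.1,"claw":0},{"dx":-192,"dy":274,"dz":0,"ax":0,"ay":0,"az":-17.1,"claw":0},{"dx":-216,"dy":308,"dz":0,"ax":0,"ay":0,"az":-17.1,"claw":0},{"dx":-240,"dy":343,"dz":0,"ax":0,"ay":0,"az":-17.1,"claw":0}]'
```

```text
clock: 1.03
position: [0.45, 0.2507, 0.2315]
tool_rot: [3.141, -0.0, 1.534]
force: [1.1, 0.8, 0.1]
grip_width: -0.0001
```

```bash
python3 -m pendant '[{"dx":-38,"dy":-4,"dz":8,"ax":0,"ay":0,"az":0,"claw":0},{"dx":-76,"dy":-9,"dz":16,"ax":0,"ay":0,"az":0,"claw":0},{"dx":-114,"dy":-13,"dz":24,"ax":0,"ay":0,"az":0,"claw":0},{"dx":-152,"dy":-18,"dz":32,"ax":0,"ay":0,"az":0,"claw":0},{"dx":-190,"dy":-22,"dz":40,"ax":0,"ay":0,"az":0,"claw":0},{"dx":-228,"dy":-27,"dz":48,"ax":0,"ay":0,"az":0,"claw":0},{"dx":-266,"dy":-32,"dz":56,"ax":0,"ay":0,"az":0,"claw":0},{"dx":-304,"dy":-36,"dz":64,"ax":0,"ay":0,"az":0,"claw":0},{"dx":-340,"dy":-40,"dz":72,"ax":0,"ay":0,"az":0,"claw":0},{"dx":-358,"dy":-42,"dz":80,"ax":0,"ay":0,"az":0,"claw":0}]'
```

```text
clock: 1.87
position: [0.3931, -0.1073, 0.1511]
tool_rot: [3.141, 0.001, 1.531]
force: [-0.1, -0.8, 0.1]
grip_width: -0.0
```

```bash
python3 -m pendant '[{"dx":1,"dy":0,"dz":30,"ax":0,"ay":0,"az":0,"claw":0},{"dx":2,"dy":0,"dz":60,"ax":0,"ay":0,"az":0,"claw":0},{"dx":2,"dy":0,"dz":85,"ax":0,"ay":0,"az":0,"claw":0},{"dx":2,"dy":0,"dz":98,"ax":0,"ay":0,"az":0,"claw":0},{"dx":2,"dy":0,"dz":106,"ax":0,"ay":0,"az":0,"claw":0},{"dx":2,"dy":0,"dz":106,"ax":0,"ay":0,"az":0,"claw":0}]'; python3 - <<'E'
from workcell import eyes
import cv2
for n in("scene","top"):
    f=eyes.grab_frame(n); cv2.imwrite(f"pics/{n}1.png",f["image"][130:290,170:390].repeat(3,0).repeat(3,1))
E
```

```text
clock: 2.37
position: [0.3936, -0.1015, 0.0442]
tool_rot: [-3.139, -0.0, 1.534]
force: [0.0, 0.6, -0.6]
grip_width: 0.0004
```

View pics/scene1.png

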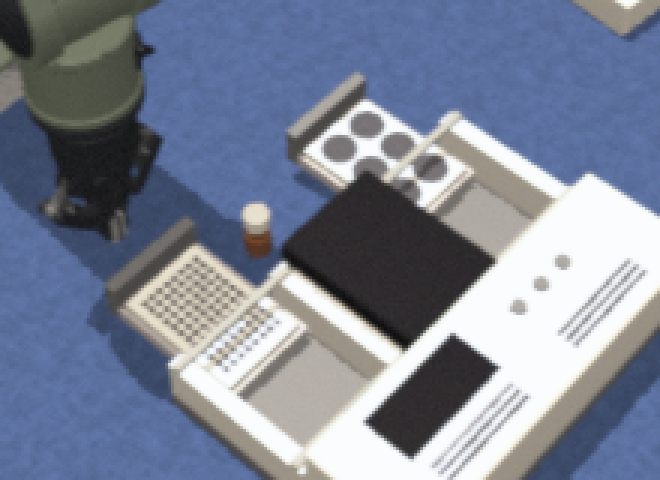

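View pics/top1.png

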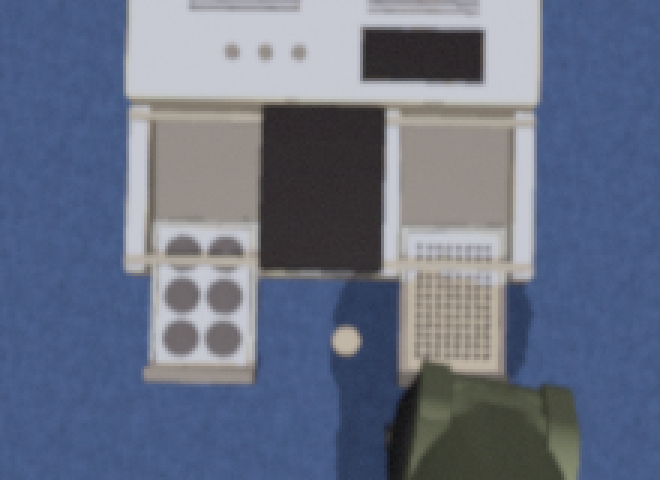

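Fingers are shut in front of the right panel with the vial clear. Starting the push.

```bash
python3 -m pendant '[{"dx":-1,"dy":10,"dz":0,"ax":0,"ay":0,"az":0,"claw":0},{"dx":-2,"dy":18,"dz":0,"ax":0,"ay":0,"az":0,"claw":0},{"dx":-3,"dy":24,"dz":0,"ax":0,"ay":0,"az":0,"claw":0},{"dx":-3,"dy":30,"dz":0,"ax":0,"ay":0,"az":0,"claw":0},{"dx":-3,"dy":36,"dz":0,"ax":0,"ay":0,"az":0,"claw":0},{"dx":-3,"dy":42,"dz":0,"ax":0,"ay":0,"az":0,"claw":0},{"dx":-3,"dy":49,"dz":0,"ax":0,"ay":0,"az":0,"claw":0},{"dx":-3,"dy":56,"dz":0,"ax":0,"ay":0,"az":0,"claw":0},{"dx":-3,"dy":63,"dz":0,"ax":0,"ay":0,"az":0,"claw":0},{"dx":-3,"dy":70,"dz":0,"ax":0,"ay":0,"az":0,"claw":0}]'
python3 -m pendant '[{"dx":0,"dy":7,"dz":0,"ax":0,"ay":0,"az":0,"claw":0},{"dx":0,"dy":14,"dz":0,"ax":0,"ay":0,"az":0,"claw":0},{"dx":0,"dy":21,"dz":0,"ax":0,"ay":0,"az":0,"claw":0},{"dx":0,"dy":28,"dz":0,"ax":0,"ay":0,"az":0,"claw":0},{"dx":0,"dy":34,"dz":0,"ax":0,"ay":0,"az":0,"claw":0},{"dx":0,"dy":40,"dz":0,"ax":0,"ay":0,"az":0,"claw":0}]'; python3 - <<'E'
from workcell import eyes
import cv2
for n in("scene",):
    f=eyes.grab_frame(n); cv2.imwrite(f"pics/{n}2.png",f["image"][130:290,170:390].repeat(3,0).repeat(3,1))
E
```

```text
clock: 3.3
position: [0.4647, -0.1072, 0.0453]
tool_rot: [-3.141, 0.0, 1.534]
force: [-2.6, -0.5, 2.8]
grip_width: -0.0
clock: 3.8
position: [0.5047, -0.1087, 0.0453]
tool_rot: [-3.142, 0.0, 1.534]
force: [-1.9, -1.4, 1.4]
grip_width: -0.0002
```

View pics/scene2.png

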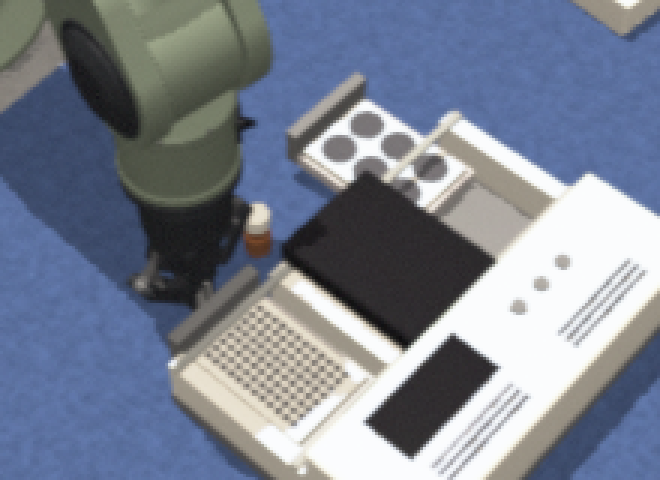

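Carrier is mostly in, and the vial is still upright in place (258,230). Finishing slowly.

```bash
python3 -m pendant '[{"dx":0,"dy":4,"dz":0,"ax":0,"ay":0,"az":0,"claw":0},{"dx":0,"dy":8,"dz":0,"ax":0,"ay":0,"az":0,"claw":0},{"dx":0,"dy":11,"dz":0,"ax":0,"ay":0,"az":0,"claw":0},{"dx":0,"dy":14,"dz":0,"ax":0,"ay":0,"az":0,"claw":0},{"dx":0,"dy":15,"dz":0,"ax":0,"ay":0,"az":0,"claw":0}]'
python3 -m pendant '[{"dx":0,"dy":1,"dz":0,"ax":0,"ay":0,"az":0,"claw":0},{"dx":0,"dy":2,"dz":0,"ax":0,"ay":0,"az":0,"claw":0}]'
python3 -m pendant '[{"dx":0,"dy":1,"dz":0,"ax":0,"ay":0,"az":0,"claw":0},{"dx":0,"dy":1.5,"dz":0,"ax":0,"ay":0,"az":0,"claw":0}]'
```

```text
clock: 4.27
position: [0.5194, -0.109, 0.0452]
tool_rot: [3.142, -0.0, 1.535]
force: [-2.7, 0.5, 0.5]
grip_width: -0.0001
clock: 4.43
position: [0.521, -0.1091, 0.0453]
tool_rot: [-3.141, -0.0, 1.534]
force: [-2.3, 0.7, -0.5]
grip_width: 0.0001
clock: 4.6
position: [0.5226, -0.1092, 0.0453]
tool_rot: [-3.141, -0.0, 1.534]
force: [-1.6, 1.5, -1.2]
grip_width: 0.0003
```

```bash
for i in 1; do python3 -m pendant '[{"dx":0,"dy":1,"dz":0,"ax":0,"ay":0,"az":0,"claw":0},{"dx":0,"dy":1.5,"dz":0,"ax":0,"ay":0,"az":0,"claw":0}]'; done
python3 -m pendant '[{"dx":0,"dy":0.5,"dz":0,"ax":0,"ay":0,"az":0,"claw":0},{"dx":0,"dy":1,"dz":0,"ax":0,"ay":0,"az":0,"claw":0}]'
python3 - <<'E'
from workcell import eyes
import cv2
for n in("scene",):
    f=eyes.grab_frame(n); cv2.imwrite(f"pics/{n}3.png",cv2.resize(f["image"][180:290,200:330],None,fx=5,fy=5,interpolation=2))
E
```

```text
clock: 4.77
position: [0.5241, -0.1093, 0.0453]
tool_rot: [-3.142, -0.0, 1.535]
force: [-2.4, 1.6, -0.7]
grip_width: 0.0001
clock: 4.93
position: [0.5251, -0.1093, 0.0453]
tool_rot: [-3.142, -0.0, 1.534]
force: [-2.1, 2.3, -1.0]
grip_width: 0.0006
```

View pics/scene3.png

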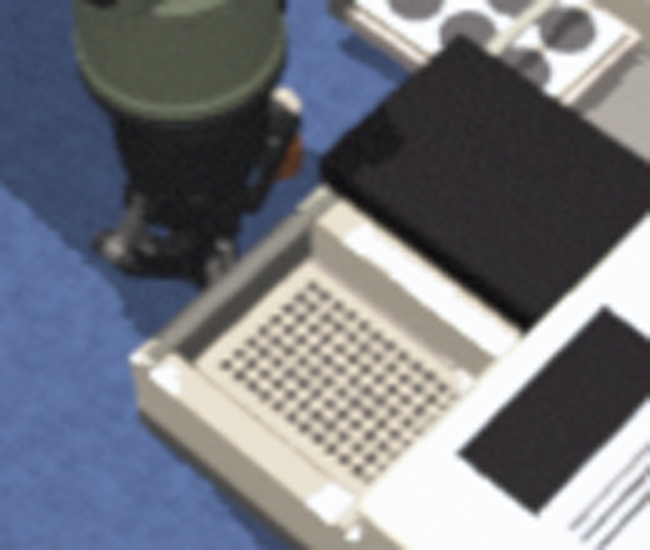

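```bash
for r in 1; do python3 -m pendant '[{"dx":0,"dy":0.5,"dz":0,"ax":0,"ay":0,"az":0,"claw":0},{"dx":0,"dy":1,"dz":0,"ax":0,"ay":0,"az":0,"claw":0}]'
python3 -m pendant '[{"dx":0,"dy":0.5,"dz":0,"ax":0,"ay":0,"az":0,"claw":0},{"dx":0,"dy":1,"dz":0,"ax":0,"ay":0,"az":0,"claw":0}]'
python3 -m pendant '[{"dx":0,"dy":0.5,"dz":0,"ax":0,"ay":0,"az":0,"claw":0},{"dx":0,"dy":1,"dz":0,"ax":0,"ay":0,"az":0,"claw":0}]'; done | grep -E "pos|for"
```

```text
position: [0.5261, -0.1094, 0.0453]
force: [-2.0, 1.1, -0.8]
position: [0.5263, -0.1094, 0.0453]
force: [-9.3, 2.0, 8.2]
position: [0.5263, -0.1094, 0.0452]
force: [-15.6, 2.9, 13.0]
```

It hit a hard stop: position stuck while the force rose. Backing off to check that it's flush.

```bash
python3 -m pendant '[{"dx":0,"dy":-3,"dz":0,"ax":0,"ay":0,"az":0,"claw":0},{"dx":0,"dy":-12,"dz":0,"ax":0,"ay":0,"az":0,"claw":0},{"dx":0,"dy":-30,"dz":0,"ax":0,"ay":0,"az":0,"claw":0},{"dx":0,"dy":-60,"dz":0,"ax":0,"ay":0,"az":0,"claw":0},{"dx":0,"dy":-90,"dz":0,"ax":0,"ay":0,"az":0,"claw":0},{"dx":0,"dy":-105,"dz":-20,"ax":0,"ay":0,"az":0,"claw":0},{"dx":0,"dy":-105,"dz":-60,"ax":0,"ay":0,"az":0,"claw":0},{"dx":0,"dy":-105,"dz":-100,"ax":0,"ay":0,"az":0,"claw":0}]'
python3 - <<'E'
from workcell import eyes
import cv2,numpy as np
from h import *
O=np.array([.5395,.0055]);X=np.array([.9993,-.037]);Y=np.array([.037,.9993])
for n in("scene","top"):
    f=eyes.grab_frame(n); 
    c=f["image"][180:290,200:330] if n=="scene" else f["image"][160:270,205:355]
    cv2.imwrite(f"pics/{n}4.png",cv2.resize(c,None,fx=5,fy=5,interpolation=2))
E
```

```text
clock: 6.15
position: [0.4211, -0.1058, 0.146]
tool_rot: [-3.139, -0.0, 1.534]
force: [3.1, 0.0, 0.7]
grip_width: 0.0
```

View pics/scene4.png

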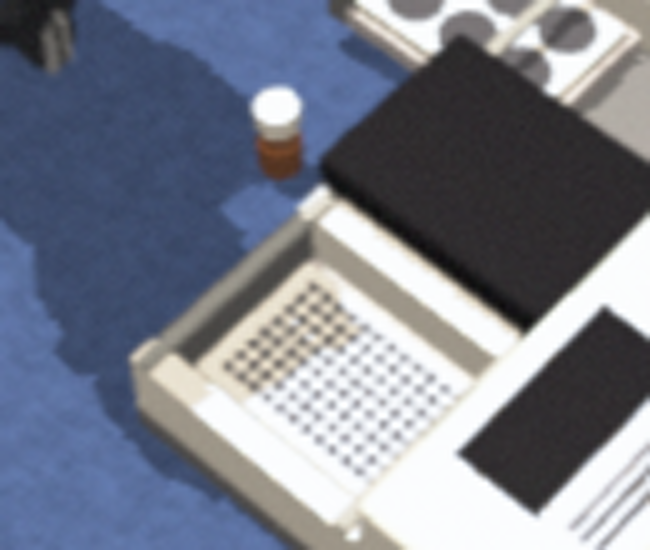

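View pics/top4.png

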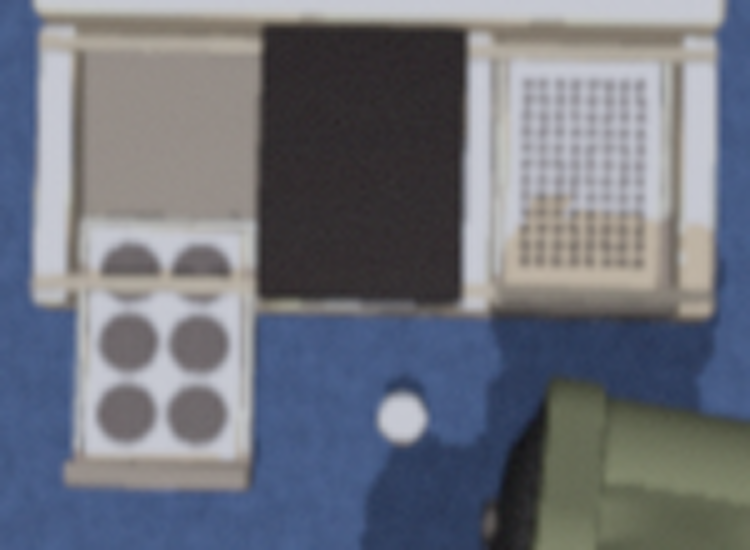

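The right panel is in line with the deck front (top crop y≈310), and the vial and left carrier haven't moved. Next: over the top to the hood's left side.

```bash
python3 -m pendant '[{"dx":15,"dy":12,"dz":-10,"ax":0,"ay":0,"az":0,"claw":0},{"dx":45,"dy":37,"dz":-20,"ax":0,"ay":0,"az":0,"claw":0},{"dx":75,"dy":62,"dz":-20,"ax":0,"ay":0,"az":0,"claw":0},{"dx":105,"dy":87,"dz":-20,"ax":0,"ay":0,"az":0,"claw":0},{"dx":135,"dy":112,"dz":-20,"ax":0,"ay":0,"az":0,"claw":0},{"dx":165,"dy":137,"dz":-20,"ax":0,"ay":0,"az":0,"claw":0},{"dx":195,"dy":162,"dz":-20,"ax":0,"ay":0,"az":0,"claw":0},{"dx":218,"dy":182,"dz":-20,"ax":0,"ay":0,"az":0,"claw":0},{"dx":228,"dy":190,"dz":-20,"ax":0,"ay":0,"az":0,"claw":0},{"dx":228,"dy":190,"dz":-20,"ax":0,"ay":0,"az":0,"claw":0}]'
```

```text
clock: 7.08
position: [0.6224, 0.1184, 0.1644]
tool_rot: [3.141, -0.001, 1.538]
force: [-0.4, -0.2, -0.2]
grip_width: 0.0001
```

```bash
python3 -m pendant '[{"dx":0,"dy":0,"dz":25,"ax":0,"ay":0,"az":0,"claw":0},{"dx":0,"dy":-1,"dz":50,"ax":0,"ay":0,"az":0,"claw":0},{"dx":0,"dy":-2,"dz":70,"ax":0,"ay":0,"az":0,"claw":0},{"dx":0,"dy":-2,"dz":80,"ax":0,"ay":0,"az":0,"claw":0},{"dx":0,"dy":-2,"dz":84,"ax":0,"ay":0,"az":0,"claw":0},{"dx":0,"dy":-2,"dz":84,"ax":0,"ay":0,"az":0,"claw":0}]'
python3 - <<'E'
from workcell import eyes
import cv2
f=eyes.grab_frame("scene"); cv2.imwrite(f"pics/scene5.png",f["image"][130:290,170:390].repeat(3,0).repeat(3,1))
E
```

```text
clock: 7.58
position: [0.6191, 0.1149, 0.081]
tool_rot: [-3.141, 0.0, 1.534]
force: [-0.4, -0.1, -0.3]
grip_width: -0.0002
```

View pics/scene5.png

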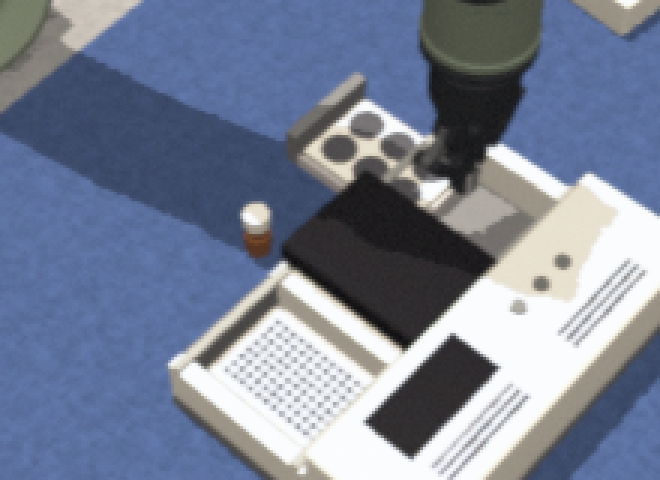

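Fingertips are to the left of the hood at mid-height, touching nothing. Pushing right.

```bash
python3 -m pendant '[{"dx":-10,"dy":0,"dz":0,"ax":0,"ay":0,"az":0,"claw":0},{"dx":-18,"dy":0,"dz":0,"ax":0,"ay":0,"az":0,"claw":0},{"dx":-26,"dy":0,"dz":0,"ax":0,"ay":0,"az":0,"claw":0},{"dx":-33,"dy":0,"dz":0,"ax":0,"ay":0,"az":0,"claw":0},{"dx":-40,"dy":0,"dz":0,"ax":0,"ay":0,"az":0,"claw":0},{"dx":-47,"dy":0,"dz":0,"ax":0,"ay":0,"az":0,"claw":0},{"dx":-54,"dy":0,"dz":0,"ax":0,"ay":0,"az":0,"claw":0},{"dx":-61,"dy":0,"dz":0,"ax":0,"ay":0,"az":0,"claw":0},{"dx":-68,"dy":0,"dz":0,"ax":0,"ay":0,"az":0,"claw":0},{"dx":-75,"dy":0,"dz":0,"ax":0,"ay":0,"az":0,"claw":0}]'
python3 -m pendant '[{"dx":-7,"dy":0,"dz":0,"ax":0,"ay":0,"az":0,"claw":0},{"dx":-14,"dy":0,"dz":0,"ax":0,"ay":0,"az":0,"claw":0},{"dx":-21,"dy":0,"dz":0,"ax":0,"ay":0,"az":0,"claw":0},{"dx":-28,"dy":0,"dz":0,"ax":0,"ay":0,"az":0,"claw":0},{"dx":-35,"dy":0,"dz":0,"ax":0,"ay":0,"az":0,"claw":0},{"dx":-42,"dy":0,"dz":0,"ax":0,"ay":0,"az":0,"claw":0},{"dx":-49,"dy":0,"dz":0,"ax":0,"ay":0,"az":0,"claw":0},{"dx":-55,"dy":0,"dz":0,"ax":0,"ay":0,"az":0,"claw":0},{"dx":-60,"dy":0,"dz":0,"ax":0,"ay":0,"az":0,"claw":0},{"dx":-64,"dy":0,"dz":0,"ax":0,"ay":0,"az":0,"claw":0}]'
```

```text
clock: 8.47
position: [0.6166, 0.0398, 0.0813]
tool_rot: [3.141, -0.0, 1.535]
force: [1.5, 2.5, 2.0]
grip_width: 0.0
clock: 9.3
position: [0.6142, -0.0243, 0.0813]
tool_rot: [-3.142, 0.0, 1.534]
force: [1.2, 2.8, 1.7]
grip_width: -0.0003
```

```bash
(python3 -m pendant '[{"dx":-3,"dy":0,"dz":0,"ax":0,"ay":0,"az":0,"claw":0},{"dx":-6,"dy":0,"dz":0,"ax":0,"ay":0,"az":0,"claw":0},{"dx":-9,"dy":0,"dz":0,"ax":0,"ay":0,"az":0,"claw":0},{"dx":-11,"dy":0,"dz":0,"ax":0,"ay":0,"az":0,"claw":0},{"dx":-12,"dy":0,"dz":0,"ax":0,"ay":0,"az":0,"claw":0}]'
python3 -m pendant '[{"dx":-1,"dy":0,"dz":0,"ax":0,"ay":0,"az":0,"claw":0},{"dx":-1.5,"dy":0,"dz":0,"ax":0,"ay":0,"az":0,"claw":0}]'
python3 -m pendant '[{"dx":-0.7,"dy":0,"dz":0,"ax":0,"ay":0,"az":0,"claw":0},{"dx":-1,"dy":0,"dz":0,"ax":0,"ay":0,"az":0,"claw":0}]'
python3 -m pendant '[{"dx":-0.7,"dy":0,"dz":0,"ax":0,"ay":0,"az":0,"claw":0},{"dx":-1,"dy":0,"dz":0,"ax":0,"ay":0,"az":0,"claw":0}]')|grep -E "pos|for"
```

```text
position: [0.6137, -0.0358, 0.0813]
force: [0.6, 1.2, 1.5]
position: [0.6137, -0.037, 0.0813]
force: [0.4, 2.6, 1.7]
position: [0.6137, -0.038, 0.0813]
force: [0.3, 2.1, 0.8]
position: [0.6136, -0.0391, 0.0813]
force: [0.8, 1.4, 1.1]
```

```bash
(python3 -m pendant '[{"dx":-0.7,"dy":0,"dz":0,"ax":0,"ay":0,"az":0,"claw":0},{"dx":-1,"dy":0,"dz":0,"ax":0,"ay":0,"az":0,"claw":0}]'
python3 -m pendant '[{"dx":-0.7,"dy":0,"dz":0,"ax":0,"ay":0,"az":0,"claw":0},{"dx":-1,"dy":0,"dz":0,"ax":0,"ay":0,"az":0,"claw":0}]'
python3 -m pendant '[{"dx":-0.7,"dy":0,"dz":0,"ax":0,"ay":0,"az":0,"claw":0},{"dx":-1,"dy":0,"dz":0,"ax":0,"ay":0,"az":0,"claw":0}]')|grep -E "pos|for"
```

```text
position: [0.6136, -0.0401, 0.0813]
force: [-0.1, 2.4, 1.7]
position: [0.6135, -0.0412, 0.0813]
force: [0.2, 2.2, 0.4]
position: [0.6136, -0.0417, 0.0813]
force: [-0.1, 5.2, 1.8]
```

```bash
(python3 -m pendant '[{"dx":-0.5,"dy":0,"dz":0,"ax":0,"ay":0,"az":0,"claw":0},{"dx":-1,"dy":0,"dz":0,"ax":0,"ay":0,"az":0,"claw":0}]'
python3 -m pendant '[{"dx":-0.5,"dy":0,"dz":0,"ax":0,"ay":0,"az":0,"claw":0},{"dx":-0.5,"dy":0,"dz":0,"ax":0,"ay":0,"az":0,"claw":0}]')|grep -E "pos|for"
```

```text
position: [0.6135, -0.0418, 0.0813]
force: [-0.9, 10.3, 2.3]
position: [0.6135, -0.0418, 0.0813]
force: [0.2, 9.5, 1.4]
```

The hood is hard against its stop. Backing off sideways, lifting and checking.

```bash
python3 -m pendant '[{"dx":3,"dy":0,"dz":0,"ax":0,"ay":0,"az":0,"claw":0},{"dx":12,"dy":0,"dz":0,"ax":0,"ay":0,"az":0,"claw":0},{"dx":25,"dy":0,"dz":0,"ax":0,"ay":0,"az":0,"claw":0},{"dx":35,"dy":0,"dz":-10,"ax":0,"ay":0,"az":0,"claw":0},{"dx":40,"dy":0,"dz":-40,"ax":0,"ay":0,"az":0,"claw":0},{"dx":60,"dy":0,"dz":-75,"ax":0,"ay":0,"az":0,"claw":0},{"dx":90,"dy":-10,"dz":-100,"ax":0,"ay":0,"az":0,"claw":0},{"dx":125,"dy":-20,"dz":-110,"ax":0,"ay":0,"az":0,"claw":0},{"dx":160,"dy":-30,"dz":-115,"ax":0,"ay":0,"az":0,"claw":0},{"dx":195,"dy":-40,"dz":-120,"ax":0,"ay":0,"az":0,"claw":0}]'
python3 -m pendant '[{"dx":35,"dy":-10,"dz":0,"ax":0,"ay":0,"az":0,"claw":0},{"dx":70,"dy":-20,"dz":0,"ax":0,"ay":0,"az":0,"claw":0},{"dx":105,"dy":-30,"dz":0,"ax":0,"ay":0,"az":0,"claw":0},{"dx":130,"dy":-40,"dz":0,"ax":0,"ay":0,"az":0,"claw":0},{"dx":140,"dy":-40,"dz":0,"ax":0,"ay":0,"az":0,"claw":0},{"dx":140,"dy":-40,"dz":0,"ax":0,"ay":0,"az":0,"claw":0}]'
python3 - <<'E'
from workcell import eyes
import cv2,numpy as np
for n in("scene","top"):
    f=eyes.grab_frame(n); 
    c=f["image"][140:290,200:340] if n=="scene" else f["image"][160:270,205:355]
    cv2.imwrite(f"pics/{n}6.png",cv2.resize(c,None,fx=4 if n=="scene" else 5,fy=4 if n=="scene" else 5,interpolation=2))
from h import *
im=f["image"]; g=cv2.cvtColor(im,cv2.COLOR_BGR2GRAY)
m=(g<75).astype(np.uint8); m[:169]=0; m[224:]=0; m[:,:245]=0; m[:,345:]=0
c=max(cv2.findContours(m,0,2)[0],key=cv2.contourArea); r=cv2.minAreaRect(c); print("hood",r)
p=onz(f,*r[0],.097)[:2]-[.5395,.0055]; print(p@[.9993,-.037],p@[.037,.9993])
E
```

```text
clock: 11.88
position: [0.58, 0.1554, 0.2031]
tool_rot: [3.14, -0.001, 1.535]
force: [0.8, -0.4, -1.5]
grip_width: 0.0002
clock: 12.38
position: [0.5444, 0.2981, 0.2018]
tool_rot: [-3.142, -0.001, 1.539]
force: [-0.2, -0.1, -0.4]
grip_width: 0.0004
hood ((322.0, 196.0), (54.0, 40.0), 90.0)
0.06912523196705002 -0.1118538920655073
```

View pics/scene6.png

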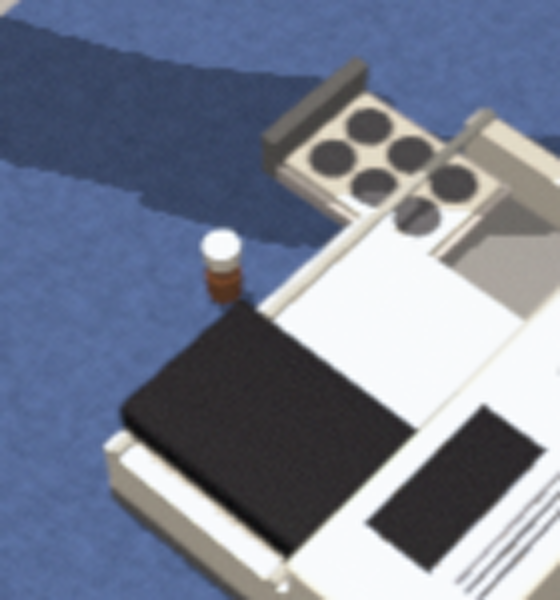

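View pics/top6.png

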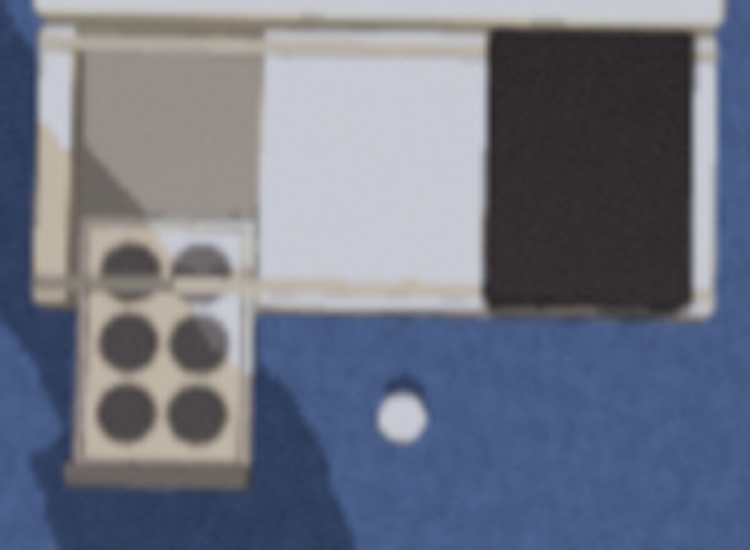

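```bash
python3 -c "
from workcell import job_done; print(job_done())"
```

```text
the job is handed in; nothing more can be done
None
```

I pushed the right carrier, which holds the small-well plate, fully in and then pushed the hood right until it stopped over that plate. The job is handed in after about 12.4 s of robot time. I pushed only with shut fingertips and picked nothing up.

- **Carrier:** it reached a hard stop, where the position stayed put while the x force rose to about 16 N. After backing off, the front panel looked flush in both views. I judged that by eye, to about 1–2 mm. An upward force of about 13 N also showed at that stop, and I didn't find out why.
- **Hood:** it also reached a hard stop, at about 10 N. The last top view puts it at about -112 mm, against -115 mm nominal. That 3 mm gap is about one pixel plus the calibration error, so I relied on the force.
- **Other things:** the six-well carrier and the vial look unmoved in the last pictures. I didn't check the bottle or tip box again, but the arm never went down near them. It was about 0.2 m above the bench and clear of everything at hand-in.

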